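# Dispense one jar lid and slide it onto the paper pad

## Task

Press the plunger of the lid dispenser once, all the way down, and let it come back up, so that a single jar lid is ejected. Then push that lid aside across the table, without gripping or lifting it, until the whole lid lies on the round white paper pad. The other lids stay in the dispenser, and the jars, label roll, knife, spatula and scale are left alone.

Things in the scene. Friction and masses are not known exactly. Their poses are not given: they have to be found in the camera images.
- dispenser: Lid dispenser, fixed. Origin on the table under the axis of its lid magazine; x points from the lid exit back to the plunger, z up. Magazine: open-topped aluminium walls 62 x 58 mm, 55 mm high, round a stack of three lids that stands on the table. Front wall 29 mm from the origin, with a 13 mm high slot below for the bottom lid only. Grey housing at x = 30 to 102 mm, 70 mm wide, 60 mm high.
- lid_exit (a point): Point on the table 68 mm in front of the dispenser's origin (its -x): about where the centre of the lid lies after a full press. A pusher 38 mm wide comes out of the slot at twice the plunger's travel and draws back by spring when the plunger is released; then the next lid drops to the table.
- plunger (a joint): Press travel of the dispenser's plunger in m: 0 = up, 0.035 = fully down against a hard stop. A spring pushes back with about 3 N at the top and 8 N at the bottom and lifts it again when it is released.
- plunger_top (a point): Centre of the top face of the plunger's black round head (38 mm across, 12 mm thick), 65 mm behind the dispenser's origin along its +x and 113 mm above the table when up, 78 mm when fully down.
- lid_bottom: The lowest of the three jar lids in the magazine: brass-coloured plain disc 48 mm across, 10 mm high, about 14 g, origin at the centre of its underside. This is the one the dispenser ejects.
- lid_second: The middle lid of the stack, same shape; it starts 10 mm above the table and drops to the table after the first press.
- lid_third: The top lid of the stack, same shape.
- pad: Round white paper pad, 110 mm across and under 1 mm thick, fixed flat on the table to the left or right of the dispenser's exit, about 180 to 210 mm from its centre line. Origin at its centre. A lid slides onto it with no step.
- jar_full: Bystander: closed filled jar, 60 mm across, 85 mm high, loose, on the opposite side of the dispenser from the pad. Origin at the centre of its underside.
- jar_empty: Bystander: open glass jar, 62 mm across, 85 mm high, loose, left of the dispenser's housing. Origin at the centre of its underside.
- jar_spare: Bystander: another open glass jar like it, farther to the left, nearer the robot.
- label_roll: Bystander: white label roll, a ring 86 mm across and 30 mm high lying flat, loose, right of the dispenser's housing. Origin at the centre of its underside.
- knife: Bystander: small knife with black handle, 190 mm long, 14 mm high, lying flat at the left, near the robot. Origin about its middle, x along it.
- spatula: Bystander: spatula lying on the table at the right, near the robot, x along it.
- scale: Bystander: white table scale with a steel platter, 200 x 150 mm, 44 mm high, fixed at the right.
Things that resemble listed ones, but are neither listed nor needed, are in the scene too. There is more than one size of the dispenser; the job needs the middle-sized.

How it is judged:
By the outcome, as a careful person would: the job done as asked, in the order asked, and still so for the second after the job is handed in, with the robot touching nothing.
It also fails if it takes over 45 s, if anything falls off the work surface, if the arm or the gripper's body presses on something with over 40 N, if the wrist force passes 120 N, or if a joint passes its speed limit or range.

## Robot

A 7-joint arm with a two-finger parallel gripper is mounted at the origin on the work surface. World frame = base frame: x ahead of the robot, y to its left, z up, the work surface at z = 0. Lengths are in m, angles in degrees, forces in N, time in s.
With the tool pointing down it reaches from about 0.4 to 0.925 m from the base axis. Payload 5.6 kg.
Tool frame: the origin (TCP) lies at the centre of the arm's flange, where the gripper is bolted on; the fingertips stand 173 mm ahead of it and the grasp point (between the pads) lies 155 mm ahead of it; z points along the fingers, y is the line along which they close (so a half turn about z gives the same grasp; the last joint's range is limited). The gripper opens to 85 mm and grips with 20 to 120 N. Pads are 22 mm wide; open, the fingers measure 114 mm over their backs; the gripper's body (76 mm by 85 mm) begins 54 mm behind the grasp point. The pads swing forward as they close: fully open they stand 13 mm farther back than shut.
Start: joints at [63.025, 26.786, -0.665, 91.828, 0.344, 61.387, -3.226], TCP at [0.27, -0.591, 0.405] pointing down, gripper open.
Joint ranges: [-144.91, 144.91], [-17.63, 115.5], [-89.93, 88.59], [15.96, 139.68], [-74.01, 254.01], [8.47, 105.57], [-167.45, 167.45]. Speed limits (degrees/s): [147.25, 147.25, 180, 180, 180, 180, 180].

## Interface

Orientations are given as [roll, pitch, yaw] about the fixed x, y, z axes, in that order (R = Rz(yaw) Ry(pitch) Rx(roll)).
In Python, from plant import ctrl gives the robot as it stands.
- The arm moves only by the tool play_rows, never from a script. Its argument "deltas" is a list of rows, each an object of numbers: "tx", "ty", "tz": the shift along the tool's x, y, z in mm; "roll": the turn about the tool's z in degrees. A call has 1 to 12 rows; each row shifts and turns the commanded pose from where the row before left it, along the tool's axes as they then stand; what a row does not reach is not made up. A row lasts 1/12 s, in which the tool goes at most 41.7 mm and 7.16 degrees, less where a joint would pass 70% of its speed; a pose out of reach is approached as far as the arm can. A call with a gripper value outside its range is refused whole. "hand" is the closure, from -1 (fully open) to 1 (shut), so that 0 is half open, set as the call begins (left out, the last holds). The fingers move at their own pace and stop on an object; "newtons" is the grip in N (left out, the last holds). Time passes only in rows, so rows that do not move let the fingers close. It gives the time, the measured TCP pose, the force, the opening and the grip force at its end, in the units of the state.
- ctrl.sense(): the state, without advancing time (a new reading comes with each control period).
- ctrl.snapshot(name): name is "side" or "top"; returns the picture (480x640x3 uint8, blue, green, red); there is no depth.
- ctrl.calibration(name): a dict with "camera_matrix" (3x3 intrinsics, pixels), "distortion" ([k1, k2, p1, p2, k3] as OpenCV has them; the pictures are not rectified), "cam_to_world" (4x4, takes a point from camera to world coordinates). Camera axes: x right, y down, z forward; pixel columns grow to the right and rows downward; lengths in m; the calibration is good to about 2 mm. A picture is of the moment at which its call begins. calibration takes no time and is no camera call.
- ctrl.close_job(): hands the job in; it is judged then, once.
Trained networks look in the newest picture that a camera, given by its name, has taken for a name from the list of things; names that differ only in an ending like _2 or _b are one class to them, and where a whole thing is asked for, a point or a joint stands for the part that bears it (a point fixed in the world has none). Each returns a list of dicts, best first, with "conf" (0 to 1); they miss things now and then, are a little off and sometimes report something else, mostly with a low value. They report only what shows in the picture. A call takes as long as a camera call. They do not tell look-alikes from the thing itself.
- ctrl.spot_in(camera, label): "position" ([x, y, z] in m, in world coordinates, good to about 4 mm: the middle of the surface that is visible of it).
- ctrl.place_of(camera, label): "position" ([x, y, z] in m, in world coordinates, good to about 4 mm: a listed point, or the origin of a listed thing).
The state is a dict: "clock": time; "joints": joint angles; "joint_vel": joint speeds; "joint_torque": joint torques, N m; "ee_pos": TCP position; "eef_rot": TCP orientation; "force": force on the tool from outside, world axes, zero at the start; "wrist_torque": the same for the moment, N m; "finger_gap": finger opening in m; "gripper_force": force on a finger pad.
Only numpy, scipy, OpenCV 4.12 (cv2) and the standard library are available. Lean on these libraries where they do the work, as an engineer would, in place of code of your own. Each camera call takes 0.05 s, during which the arm holds its last target. There are 200 camera calls.

## Working session

There is one attempt and no reset: what is moved stays moved. The work goes in short steps, Python scripts to look and compute and a tool call to move; the robot and the scene stay as the last step left them, time stands still between calls to the robot, and variables do not carry over. Pictures are saved under pics/ and viewed, at most 10 in all, crops included, and the job is handed in when it is done.

Besides the shell and the picture viewer there is one more tool, called after "Call:" as name([rows], argument=value, ...), one row to a line, values as JSON. play_rows: Moves the arm, as the interface text tells. Its arguments: {"type":"object","properties":{"deltas":{"type":"array","items":{"type":"object","properties":{"tx":{"type":"number"},"ty":{"type":"number"},"tz":{"type":"number"},"roll":{"type":"number"}}}},"hand":{"type":"number"},"newtons":{"type":"number"}},"required":["deltas"]}

```bash
mkdir -p pics
python3 - <<'E'
from plant import ctrl
import cv2, numpy as np
for n in ("top","side"):
    cv2.imwrite(f"pics/{n}0.png",ctrl.snapshot(n))
    for l in ("dispenser","plunger_top","lid_exit","pad","lid_third","jar_full","jar_empty","label_roll"):
        try: print(n,l,[(np.round(d["position"],3).tolist(),round(d["conf"],2)) for d in ctrl.place_of(n,l)])
        except Exception as e: print(n,l,e)
s=ctrl.sense();print(s["clock"],s["ee_pos"],s["eef_rot"],s["finger_gap"])
E
```

```text
top dispenser [([0.348, -0.08, -0.002], 0.95), ([0.644, 0.246, -0.001], 0.85), ([0.635, -0.003, -0.0], 0.68)]
top plunger_top [([0.432, -0.083, 0.145], 0.61), ([0.691, 0.258, 0.087], 0.61), ([0.696, 0.008, 0.111], 0.49)]
top lid_exit [([0.598, 0.226, -0.002], 0.75)]
top pad [([0.494, 0.166, -0.001], 0.97)]
top lid_third [([0.63, -0.009, 0.021], 0.55)]
top jar_full [([0.596, -0.218, 0.002], 0.59)]
top jar_empty [([0.7, 0.132, -0.002], 0.57), ([0.554, -0.459, 0.0], 0.51)]
top label_roll [([0.739, -0.121, -0.001], 0.97), ([0.597, -0.222, 0.0], 0.55)]
side dispenser [([0.63, -0.009, 0.0], 0.95), ([0.649, 0.245, -0.007], 0.91), ([0.347, -0.083, 0.003], 0.58)]
side plunger_top [([0.694, 0.001, 0.117], 0.69), ([0.434, -0.083, 0.145], 0.55), ([0.69, 0.258, 0.081], 0.47)]
side lid_exit [([0.602, 0.23, 0.001], 0.56)]
side pad [([0.499, 0.168, -0.001], 0.91), ([0.553, -0.461, -0.0], 0.63)]
side lid_third [([0.63, -0.009, 0.021], 0.38)]
side jar_full [([0.596, -0.216, 0.002], 0.65)]
side jar_empty [([0.702, 0.13, 0.004], 0.96), ([0.697, 0.001, 0.116], 0.45)]
side label_roll [([0.743, -0.116, 0.004], 0.82)]
0.9 [ 0.26961487 -0.59144148  0.40468732] [1.79998225e+02 2.18109639e-03 2.45070253e+01] 0.08520445621371905
```

View pics/top0.png

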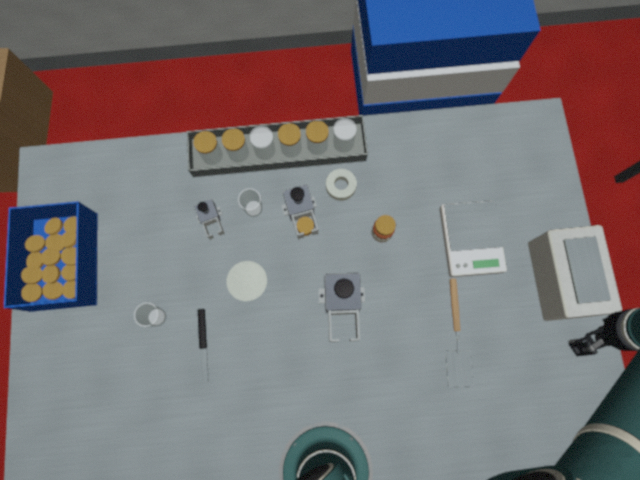

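View pics/side0.png

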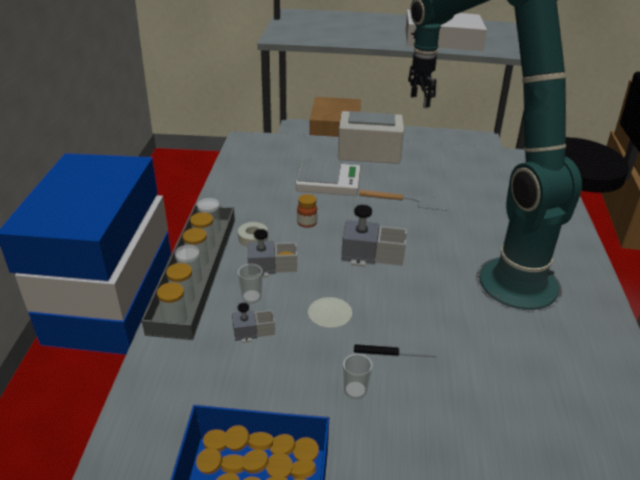

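Candidates in the top picture are the large empty dispenser at (343,300), the middle one with lids at (300,205) and the small empty one at (207,212). By description it is the middle one, at (300,205). The pad is the white disc at (247,281). I'll check this choice in one rectified crop.

```bash
cat > h.py <<'E'
from plant import ctrl
import cv2, numpy as np
def proj(n,P):
    c=ctrl.calibration(n);T=np.linalg.inv(np.array(c["cam_to_world"]))
    return cv2.projectPoints(np.asarray(P,float).reshape(-1,3),cv2.Rodrigues(T[:3,:3])[0],T[:3,3],np.array(c["camera_matrix"]),np.array(c["distortion"]))[0].reshape(-1,2)
def ray(n,uv,z):
    c=ctrl.calibration(n);M=np.array(c["cam_to_world"])
    p=cv2.undistortPoints(np.asarray(uv,float).reshape(-1,1,2),np.array(c["camera_matrix"]),np.array(c["distortion"])).reshape(-1,2)
    d=np.c_[p,np.ones(len(p))]@M[:3,:3].T
    return M[:3,3]+d*((z-M[2,3])/d[:,2])[:,None]
def rect(n,img,x0,x1,y0,y1,z,s):  # up=+x, left=+y ; s px per m
    h,w=int((x1-x0)*s),int((y1-y0)*s)
    v,u=np.mgrid[:h,:w]
    P=np.c_[(x1-v/s).ravel(),(y1-u/s).ravel(),np.full(h*w,z)]
    m=proj(n,P).astype(np.float32).reshape(h,w,2)
    return cv2.remap(img,m[...,0],m[...,1],cv2.INTER_CUBIC)
E
python3 - <<'E'
from h import *
a=cv2.imread("pics/top0.png")
A=rect("top",a,.56,.76,-.08,.07,.055,2500)
B=rect("top",a,.56,.76,-.08,.07,.113,2500)
cv2.imwrite("pics/c1.png",np.hstack([A,B]))
E
```

```text
(no output)
```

View pics/c1.png

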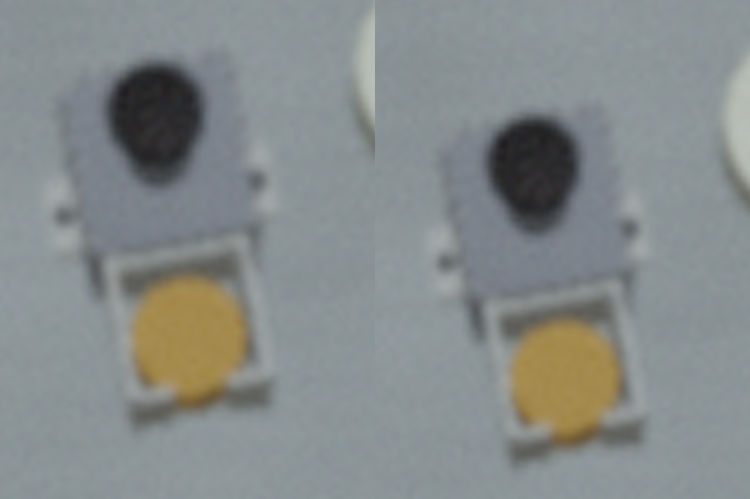

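The crop shows the middle dispenser with lids. The magazine centre is at px (188,320), i.e. (0.632,-0.005), and the head centre in the right half is at (0.696,0.006), so its axis is at about 10.3°. The pad is at (0.497,0.167). I'll carry the shut gripper over the plunger, turning to yaw ~110.5° for the later push.

Call:
play_rows([
  {"tx":35,"ty":-20},
  {"tx":35,"ty":-20},
  {"tx":35,"ty":-20},
  {"tx":35,"ty":-20},
  {"tx":35,"ty":-20},
  {"tx":35,"ty":-20},
  {"tx":35,"ty":-20},
  {"tx":35,"ty":-20},
  {"tx":35,"ty":-20},
  {"tx":35,"ty":-20},
  {"tx":35,"ty":-20},
  {"tx":35,"ty":-20},
], hand=1)

```text
schema error: expected keys tx, ty, tz, roll
```

Call:
play_rows([
  {"roll":-7.1},
  {"roll":-7.1},
  {"roll":-7.1},
  {"roll":-7.1},
  {"roll":-7.1},
  {"roll":-7.1},
  {"roll":-7.1},
  {"roll":-7.1},
  {"roll":-7.1},
  {"roll":-7.1},
  {"roll":-7.1},
  {"roll":-7.1},
])

```text
schema error: expected keys tx, ty, tz, roll
```

Call:
play_rows([
  {"tx":35,"ty":-20,"tz":0,"roll":0},
  {"tx":35,"ty":-20,"tz":0,"roll":0},
  {"tx":35,"ty":-20,"tz":0,"roll":0},
  {"tx":35,"ty":-20,"tz":0,"roll":0},
  {"tx":35,"ty":-20,"tz":0,"roll":0},
  {"tx":35,"ty":-20,"tz":0,"roll":0},
  {"tx":35,"ty":-20,"tz":0,"roll":0},
  {"tx":35,"ty":-20,"tz":0,"roll":0},
  {"tx":35,"ty":-20,"tz":0,"roll":0},
  {"tx":35,"ty":-20,"tz":0,"roll":0},
  {"tx":35,"ty":-20,"tz":0,"roll":0},
  {"tx":35,"ty":-20,"tz":0,"roll":0},
], hand=1)

```text
clock: 1.9
ee_pos: [0.5531, -0.1971, 0.405]
eef_rot: [180.0, -0.0, 24.5]
force: [0.9, -0.6, 0.2]
finger_gap: -0.0002
gripper_force: 0.0
```

Call:
play_rows([
  {"tx":0,"ty":0,"tz":0,"roll":-7.1},
  {"tx":0,"ty":0,"tz":0,"roll":-7.1},
  {"tx":0,"ty":0,"tz":0,"roll":-7.1},
  {"tx":0,"ty":0,"tz":0,"roll":-7.1},
  {"tx":0,"ty":0,"tz":0,"roll":-7.1},
  {"tx":0,"ty":0,"tz":0,"roll":-7.1},
  {"tx":0,"ty":0,"tz":0,"roll":-7.1},
  {"tx":0,"ty":0,"tz":0,"roll":-7.1},
  {"tx":0,"ty":0,"tz":0,"roll":-7.1},
  {"tx":0,"ty":0,"tz":0,"roll":-7.1},
  {"tx":0,"ty":0,"tz":0,"roll":-7.1},
  {"tx":0,"ty":0,"tz":0,"roll":-7.1},
])

```text
clock: 2.9
ee_pos: [0.5522, -0.1989, 0.4048]
eef_rot: [180.0, 0.0, 110.0]
force: [0.8, -0.2, -0.1]
finger_gap: 0.0001
gripper_force: 0.0
```

Call:
play_rows([
  {"tx":18,"ty":25.6,"tz":0,"roll":0},
  {"tx":18,"ty":25.6,"tz":0,"roll":0},
  {"tx":18,"ty":25.6,"tz":0,"roll":0},
  {"tx":18,"ty":25.6,"tz":0,"roll":0},
  {"tx":18,"ty":25.6,"tz":0,"roll":0},
  {"tx":18,"ty":25.6,"tz":0,"roll":0},
  {"tx":18,"ty":25.6,"tz":0,"roll":0},
  {"tx":18,"ty":25.6,"tz":0,"roll":0},
  {"tx":0,"ty":0,"tz":35,"roll":0},
  {"tx":0,"ty":0,"tz":35,"roll":0},
  {"tx":0,"ty":0,"tz":30,"roll":0},
  {"tx":0,"ty":0,"tz":0,"roll":0},
])

```text
clock: 3.9
ee_pos: [0.6941, 0.0053, 0.2973]
eef_rot: [-179.3, -0.2, 109.7]
force: [-1.8, -0.2, -1.9]
finger_gap: 0.0
gripper_force: 0.0
```

Run:
```python
from h import *
a=ctrl.snapshot("side"); u,v=proj("side",[[.69,.0,.11]])[0].astype(int)
cv2.imwrite("pics/s1.png",cv2.resize(a[v-75:v+75,u-90:u+90],None,fx=4,fy=4,interpolation=cv2.INTER_CUBIC))
s=ctrl.sense();print(s["ee_pos"],s["eef_rot"],s["force"],u,v)
```

```text
[0.69534087 0.00537692 0.30101781] [-1.79596852e+02 -1.19296076e-01  1.09711221e+02] [0.67218939 0.45679674 0.49723437] 261 232
```

View pics/s1.png

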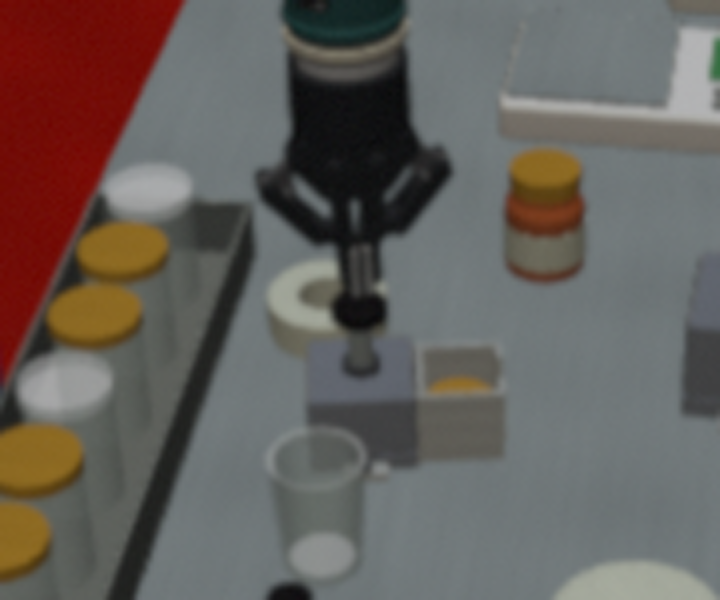

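The fingertips stand right above the black head (px 360,300), and nothing else is near. Now I'll press.

Call:
play_rows([
  {"tx":0,"ty":0,"tz":8,"roll":0},
  {"tx":0,"ty":0,"tz":8,"roll":0},
  {"tx":0,"ty":0,"tz":6,"roll":0},
  {"tx":0,"ty":0,"tz":5,"roll":0},
  {"tx":0,"ty":0,"tz":5,"roll":0},
  {"tx":0,"ty":0,"tz":5,"roll":0},
  {"tx":0,"ty":0,"tz":5,"roll":0},
  {"tx":0,"ty":0,"tz":4,"roll":0},
  {"tx":0,"ty":0,"tz":3,"roll":0},
  {"tx":0,"ty":0,"tz":2,"roll":0},
  {"tx":0,"ty":0,"tz":0,"roll":0},
  {"tx":0,"ty":0,"tz":0,"roll":0},
])

```text
clock: 4.95
ee_pos: [0.6973, 0.0058, 0.2559]
eef_rot: [179.8, 0.1, 109.7]
force: [-0.7, 0.1, 7.4]
finger_gap: -0.0002
gripper_force: 3.5
```

Call:
play_rows([
  {"tx":0,"ty":0,"tz":2,"roll":0},
  {"tx":0,"ty":0,"tz":1,"roll":0},
  {"tx":0,"ty":0,"tz":1,"roll":0},
  {"tx":0,"ty":0,"tz":1,"roll":0},
  {"tx":0,"ty":0,"tz":0,"roll":0},
  {"tx":0,"ty":0,"tz":0,"roll":0},
])

```text
clock: 5.45
ee_pos: [0.6973, 0.0058, 0.2515]
eef_rot: [179.8, 0.1, 109.7]
force: [-1.9, -1.2, 9.6]
finger_gap: -0.0
gripper_force: 4.9
```

Call:
play_rows([
  {"tx":0,"ty":0,"tz":1,"roll":0},
  {"tx":0,"ty":0,"tz":1,"roll":0},
  {"tx":0,"ty":0,"tz":0,"roll":0},
  {"tx":0,"ty":0,"tz":0,"roll":0},
])

```text
clock: 5.78
ee_pos: [0.6973, 0.006, 0.2514]
eef_rot: [179.8, 0.1, 109.7]
force: [-6.1, -0.6, 19.4]
finger_gap: 0.0
gripper_force: 9.7
```

The hard stop is reached: z no longer changes and the force is 19 N. Now I'll release, rise high enough to clear, and look.

Call:
play_rows([
  {"tx":0,"ty":0,"tz":-8,"roll":0},
  {"tx":0,"ty":0,"tz":-12,"roll":0},
  {"tx":0,"ty":0,"tz":-15,"roll":0},
  {"tx":0,"ty":0,"tz":-20,"roll":0},
  {"tx":0,"ty":0,"tz":-30,"roll":0},
  {"tx":0,"ty":0,"tz":-20,"roll":0},
  {"tx":-15,"ty":-15,"tz":0,"roll":0},
  {"tx":-20,"ty":-30,"tz":0,"roll":0},
  {"tx":-20,"ty":-30,"tz":0,"roll":0},
  {"tx":-20,"ty":-30,"tz":0,"roll":0},
  {"tx":-20,"ty":-20,"tz":0,"roll":0},
  {"tx":0,"ty":0,"tz":0,"roll":0},
], hand=0.5)

```text
clock: 6.78
ee_pos: [0.6081, -0.1332, 0.352]
eef_rot: [-179.8, 0.2, 109.2]
force: [1.0, -0.9, -0.8]
finger_gap: 0.0215
gripper_force: 0.0
```

Run:
```python
from h import *
s=ctrl.sense();print(s["clock"],s["ee_pos"],s["eef_rot"],s["force"],s["finger_gap"])
a=ctrl.snapshot("top");b=ctrl.snapshot("side")
for n in ("top","side"):
    print(n,[(np.round(d["position"],3).tolist(),round(d["conf"],2)) for d in ctrl.place_of(n,"lid_bottom")])
A=rect("top",a,.42,.72,-.1,.25,.01,1100)
B=rect("side",b,.42,.72,-.1,.25,.01,1100)
cv2.imwrite("pics/c2.png",np.hstack([A,B]))
```

```text
6.7833 [ 0.60812125 -0.13319181  0.35202431] [-179.75552663    0.22356136  109.17389366] [ 1.04546265 -0.94472268 -0.78392557] 0.021545015461600033
top []
side [([0.564, -0.018, -0.0], 0.66), ([0.596, -0.216, 0.002], 0.57)]
```

View pics/c2.png

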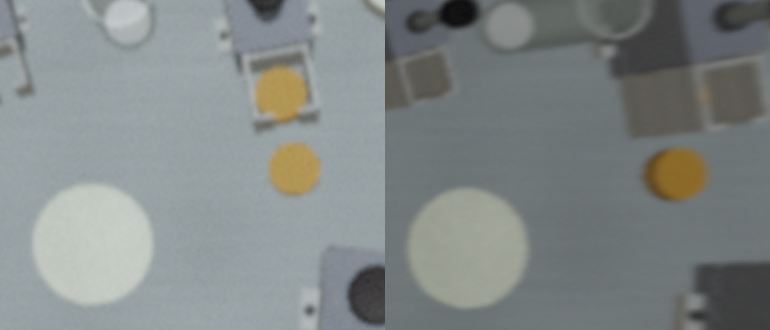

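The lid lies at (0.566,-0.017), crop px (294,169). The next lid is in the magazine, and the pad centre at px (93,244) is (0.497,0.167). I'll go behind the lid with the fingers 21 mm apart as a cradle and descend.

Call:
play_rows([
  {"tx":17,"ty":-0.5,"tz":0,"roll":-0.9},
  {"tx":17,"ty":-0.5,"tz":0,"roll":0},
  {"tx":17,"ty":-0.5,"tz":0,"roll":0},
  {"tx":17,"ty":-0.5,"tz":0,"roll":0},
  {"tx":0,"ty":0,"tz":30,"roll":0},
  {"tx":0,"ty":0,"tz":35,"roll":0},
  {"tx":0,"ty":0,"tz":35,"roll":0},
  {"tx":0,"ty":0,"tz":30,"roll":0},
  {"tx":0,"ty":0,"tz":20,"roll":0},
  {"tx":0,"ty":0,"tz":10,"roll":0},
  {"tx":0,"ty":0,"tz":0,"roll":0},
  {"tx":0,"ty":0,"tz":0,"roll":0},
])

```text
clock: 7.98
ee_pos: [0.5856, -0.0612, 0.1921]
eef_rot: [180.0, -0.0, 110.7]
force: [0.9, 0.2, -0.2]
finger_gap: 0.0215
gripper_force: 0.0
```

Call:
play_rows([
  {"tx":-4,"ty":-5,"tz":0,"roll":0},
  {"tx":0,"ty":0,"tz":6,"roll":0},
  {"tx":0,"ty":0,"tz":5,"roll":0},
  {"tx":0,"ty":0,"tz":3,"roll":0},
  {"tx":0,"ty":0,"tz":2,"roll":0},
  {"tx":0,"ty":0,"tz":0,"roll":0},
  {"tx":0,"ty":0,"tz":0,"roll":0},
])

```text
clock: 8.57
ee_pos: [0.582, -0.0682, 0.1756]
eef_rot: [-180.0, -0.0, 110.6]
force: [-0.0, 0.2, 0.7]
finger_gap: 0.0213
gripper_force: 0.0
```

Run:
```python
from h import *
b=ctrl.snapshot("side"); u,v=proj("side",[[.585,-.04,.03]])[0].astype(int)
cv2.imwrite("pics/s2.png",cv2.resize(b[v-60:v+60,u-80:u+80],None,fx=5,fy=5,interpolation=cv2.INTER_CUBIC))
s=ctrl.sense();print(s["ee_pos"],s["force"])
```

```text
[ 0.58209437 -0.0681469   0.17570844] [-0.35749098  0.49201531  0.31074992]
```

View pics/s2.png

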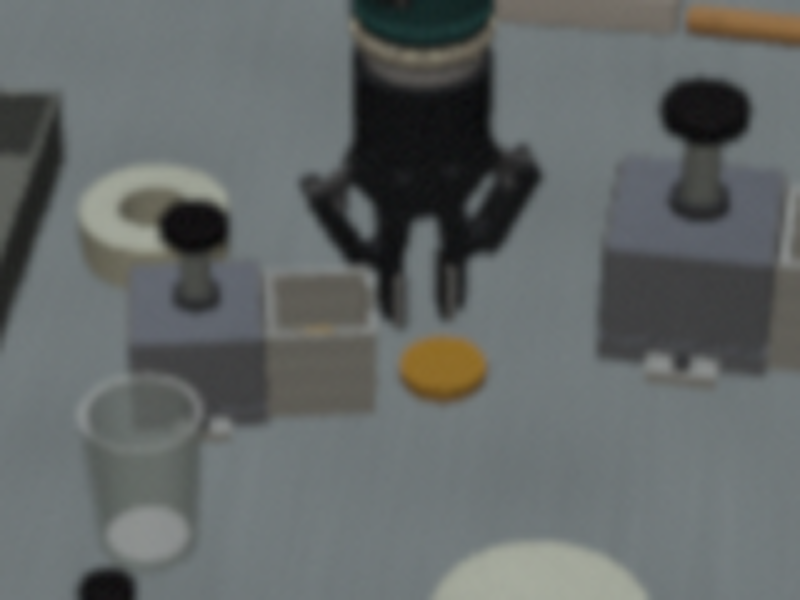

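The fingers are behind the lid at px (395–455,310), but the left knuckle would reach over the magazine wall at px (370,270). I'll back off, shut the gripper and turn it 90°, so a flat 22 mm finger face pushes with no knuckle beside the magazine.

Call:
play_rows([
  {"tx":-8,"ty":0,"tz":-10,"roll":0},
  {"tx":-8,"ty":0,"tz":-10,"roll":0},
  {"tx":0,"ty":0,"tz":0,"roll":7},
  {"tx":0,"ty":0,"tz":0,"roll":7},
  {"tx":0,"ty":0,"tz":0,"roll":7},
  {"tx":0,"ty":0,"tz":0,"roll":7},
  {"tx":0,"ty":0,"tz":0,"roll":7},
  {"tx":0,"ty":0,"tz":0,"roll":7},
  {"tx":0,"ty":0,"tz":0,"roll":7},
  {"tx":0,"ty":0,"tz":0,"roll":7},
  {"tx":0,"ty":0,"tz":0,"roll":7},
  {"tx":0,"ty":0,"tz":0,"roll":7},
], hand=1)

```text
clock: 9.62
ee_pos: [0.5884, -0.0842, 0.1972]
eef_rot: [179.9, -0.1, 40.2]
force: [-0.0, 0.5, 0.6]
finger_gap: -0.0
gripper_force: 0.0
```

Call:
play_rows([
  {"tx":0,"ty":0,"tz":0,"roll":7},
  {"tx":0,"ty":0,"tz":0,"roll":7},
  {"tx":0,"ty":0,"tz":0,"roll":6},
  {"tx":0,"ty":0,"tz":8,"roll":0},
  {"tx":0,"ty":0,"tz":6,"roll":0},
  {"tx":0,"ty":0,"tz":3,"roll":0},
  {"tx":0,"ty":0,"tz":2,"roll":0},
  {"tx":0,"ty":0,"tz":0,"roll":0},
  {"tx":0,"ty":0,"tz":0,"roll":0},
])

```text
clock: 10.37
ee_pos: [0.5876, -0.0834, 0.1764]
eef_rot: [-180.0, 0.0, 20.6]
force: [0.1, 1.5, 0.1]
finger_gap: -0.0002
gripper_force: 0.0
```

Call:
play_rows([
  {"tx":3,"ty":-8,"tz":0,"roll":0},
  {"tx":0,"ty":-8,"tz":0,"roll":0},
  {"tx":0,"ty":-6,"tz":0,"roll":0},
  {"tx":0,"ty":-6,"tz":0,"roll":0},
  {"tx":0,"ty":-8,"tz":0,"roll":0},
  {"tx":0,"ty":-10,"tz":0,"roll":0},
  {"tx":0,"ty":-10,"tz":0,"roll":0},
  {"tx":0,"ty":-10,"tz":0,"roll":0},
  {"tx":0,"ty":-10,"tz":0,"roll":0},
  {"tx":0,"ty":-10,"tz":0,"roll":0},
  {"tx":0,"ty":-8,"tz":0,"roll":0},
  {"tx":0,"ty":-6,"tz":0,"roll":0},
])

```text
clock: 11.37
ee_pos: [0.5548, 0.0127, 0.1767]
eef_rot: [-180.0, 0.0, 20.7]
force: [0.0, 0.3, 0.5]
finger_gap: -0.0002
gripper_force: 0.2
```

Run:
```python
from h import *
s=ctrl.sense();print(s["ee_pos"],s["force"])
b=ctrl.snapshot("side");a=ctrl.snapshot("top")
for n in ("top","side"):
    print(n,[(np.round(d["position"],3).tolist(),round(d["conf"],2)) for d in ctrl.place_of(n,"lid_bottom")])
u,v=proj("side",[[.53,.08,.02]])[0].astype(int)
cv2.imwrite("pics/s3.png",cv2.resize(b[v-60:v+60,u-80:u+80],None,fx=5,fy=5,interpolation=cv2.INTER_CUBIC))
m=cv2.inRange(cv2.cvtColor(b,cv2.COLOR_BGR2HSV),(12,120,80),(30,255,255))
_,_,st,ce=cv2.connectedComponentsWithStats(m)
for q,c in zip(st[1:],ce[1:]):
    if q[4]>30: print(q,np.round(ray("side",[c],.006)[0],3))
```

```text
[0.55484823 0.01273792 0.17668971] [0.02338578 0.31306205 0.52503179]
top []
side [([0.542, 0.048, 0.0], 0.48)]
[310  98  30  36 592] [ 0.615 -0.995  0.006]
[611 132  14  24  74] [-0.565 -0.891  0.006]
[631 167   9  23 102] [-0.548 -0.636  0.006]
[360 192  42   7 144] [ 0.374 -0.389  0.006]
[624 208  16  41 323] [-0.416 -0.266  0.006]
[182 213  31  31 592] [ 0.907 -0.143  0.006]
[157 263  35  40 805] [0.908 0.106 0.006]
[309 271  17  14 185] [0.539 0.045 0.006]
[ 197  426  121   54 4327] [0.605 0.597 0.006]
```

View pics/s3.png

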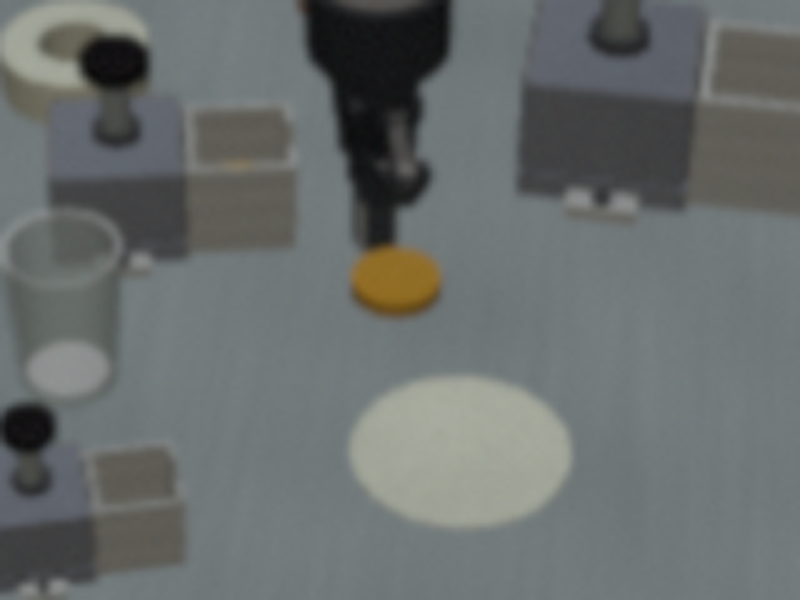

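The lid sits against the finger at px (395,278), at (0.540,0.047), in line with the pad centre at px (460,450), about 127 mm ahead. I'll keep pushing.

Call:
play_rows([
  {"tx":0,"ty":-6,"tz":0,"roll":0},
  {"tx":0,"ty":-10,"tz":0,"roll":0},
  {"tx":0,"ty":-12,"tz":0,"roll":0},
  {"tx":0,"ty":-12,"tz":0,"roll":0},
  {"tx":0,"ty":-12,"tz":0,"roll":0},
  {"tx":0,"ty":-12,"tz":0,"roll":0},
  {"tx":0,"ty":-12,"tz":0,"roll":0},
  {"tx":0,"ty":-12,"tz":0,"roll":0},
  {"tx":0,"ty":-12,"tz":0,"roll":0},
  {"tx":0,"ty":-12,"tz":0,"roll":0},
  {"tx":0,"ty":-8,"tz":0,"roll":0},
  {"tx":0,"ty":-5,"tz":0,"roll":0},
])

```text
clock: 12.57
ee_pos: [0.5107, 0.13, 0.1766]
eef_rot: [-180.0, 0.0, 20.7]
force: [-0.1, -0.1, -0.3]
finger_gap: 0.0003
gripper_force: 0.1
```

Call:
play_rows([
  {"tx":0,"ty":0,"tz":0,"roll":0},
  {"tx":0,"ty":10,"tz":0,"roll":0},
  {"tx":0,"ty":20,"tz":0,"roll":0},
  {"tx":0,"ty":15,"tz":-10,"roll":0},
  {"tx":0,"ty":0,"tz":-35,"roll":0},
  {"tx":0,"ty":0,"tz":-35,"roll":0},
  {"tx":0,"ty":0,"tz":-35,"roll":0},
  {"tx":0,"ty":0,"tz":-35,"roll":0},
  {"tx":0,"ty":35,"tz":0,"roll":0},
  {"tx":0,"ty":35,"tz":0,"roll":0},
  {"tx":0,"ty":35,"tz":0,"roll":0},
  {"tx":0,"ty":0,"tz":0,"roll":0},
])

```text
clock: 13.57
ee_pos: [0.5656, -0.0218, 0.3274]
eef_rot: [179.7, -0.1, 19.9]
force: [-0.4, -0.6, 0.3]
finger_gap: -0.0001
gripper_force: 0.0
```

Run:
```python
from h import *
s=ctrl.sense();print(s["clock"],s["ee_pos"],s["force"])
b=ctrl.snapshot("side");a=ctrl.snapshot("top")
cv2.imwrite("pics/s4.png",np.vstack([cv2.resize(b[180:340,200:460],None,fx=2.5,fy=2.5)[:300],cv2.resize(a[170:330,180:440],None,fx=2.5,fy=2.5)[:300]]))
```

```text
13.5667 [ 0.56561254 -0.02182221  0.32740716] [-0.40088478 -0.64448484  0.33972085]
```

View pics/s4.png

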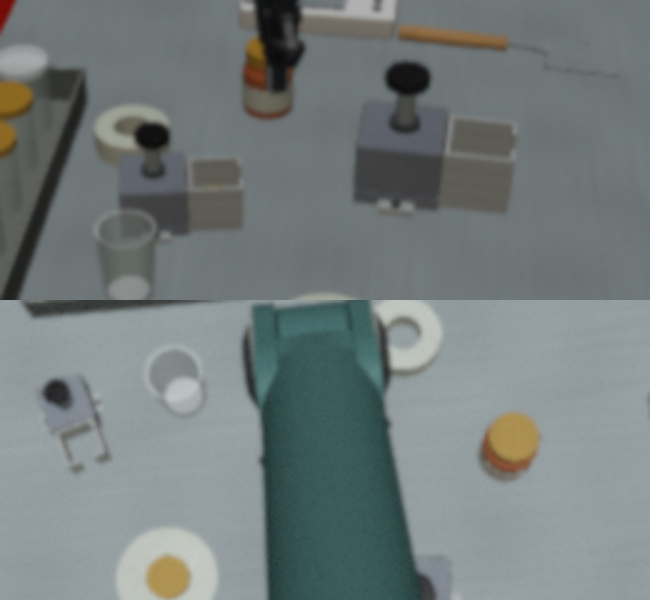

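The lid lies centred on the pad (lower half, px (168,577)). The plunger is up, the bystanders are undisturbed and the arm is clear.

```bash
python3 -c "
from plant import ctrl
print(ctrl.close_job())"
```

```text
the job is handed in; nothing more can be done
None
```

I pressed the middle-sized dispenser's plunger once to its hard stop and released it, pushed the single ejected lid until all of it lay centred on the white pad, and handed the job in at about 13.6 s.

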